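# Stand the crank arm in the open slot of the reel turntable

## Task

The white holder beside the reel on the turntable has two slots: one already holds a short steel link plate, the other is covered by the rubber cap. Lift the cap off and set it flat side down in the dark steel tray, then draw the black crank arm out of its leaning pocket and stand it upright, eye end up, in the slot you uncovered, lowering it fully to the bottom before letting go. Leave the link plate standing in its slot and do not disturb the brass gear housing or the white line roller.

Things in the scene. Friction and masses are not known exactly. Their poses are not given: they have to be found in the camera images.
- cap: grey rubber cap, a plain disc 34 mm across and 22 mm tall with a bevelled top edge (soft-looking but rigid). Origin: centre of its flat underside, z up through the bevelled top. At the start it sits on the holder's top, centred over one of the two slots (either one).
- crank: black anodised crank arm: flat bar 18 mm wide (its x), 10 mm thick (its y), with a round eye 26 mm across and also 10 mm thick at the top end, centred 97 mm from the foot; overall length 110 mm. Origin: centre of the square foot end; z runs along the bar from foot to eye. At the start it leans 35 degrees from vertical with its foot in the pocket, its thickness direction level.
- link: short steel link plate, 10 x 18 x 78 mm, square ends, standing in one of the two slots (either one). Origin: centre of its lower end, z up. Bystander.
- rest: fixed aluminium rest: a 75 x 50 mm base plate with a leaning pocket. The pocket, 20 x 12 mm inside with 5 to 6 mm walls and 45 mm deep, leans 35 degrees from vertical towards the rest's -x side; the arm sticks out 65 mm along that slope. Origin: underside of the base below the middle of the pocket's floor.
- pocket_floor (a point): centre of the leaning pocket's floor, 18 mm above the table; axes are those of the rest (not tilted): the pocket's axis runs from here 35 degrees from vertical towards -x.
- slot_a (a point): centre of the floor of one slot in the white plastic holder. Axes turn with the turntable: x is across the slot (12.5 mm wide), y along it (20.5 mm long), z up. The slot is 28 mm deep; the holder's top is 28 mm above this point. The holder block is 45 mm (x) by 120 mm (y), and the two slots lie in one line along y, 70 mm apart.
- slot_b (a point): the same for the other slot, 70 mm along y from slot_a. Which slot is capped and which holds the link plate changes.
- turntable: fixed base of the steel turntable, origin under its centre on the table; the platter on it is 230 mm across, its top 30 mm above the table, and turns freely about the vertical with a little friction. The silver reel body stands on the far half of the platter from the holder, its top 97 mm above the table, its near side 40 mm from the holder's edge.
- tray: fixed open dark steel tray, outside 90 (x) by 100 (y) by 20 mm high, walls and floor 3 mm thick. Origin: centre of its underside.
- housing: brass gear housing, 56 mm across, 36 mm tall, with a short side boss. Origin under its centre. Bystander.
- roller: white ceramic line roller, waisted, 24 mm across, 22 mm tall. Origin under its centre. Bystander.
Things that resemble listed ones, but are neither listed nor needed, are in the scene too. Leave any orange look-alike of the crank alone.

How it is judged:
On the way, in this order (a step that is already met when the one before it is completed fails the run):
1. the cap lies flat in the tray, released (x of cap in the frame of tray between -0.04 and 0.04 m and y of cap in the frame of tray between -0.045 and 0.045 m and z of cap in the frame of tray below 0.01 m and angle between cap's own z axis and vertical below 0.2 rad and contact force between the fingers and cap below 0.1 N), for 0.2 s.
2. the crank arm is drawn clear of the leaning pocket (distance between crank and pocket_floor above 0.05 m), for 0.1 s.
3. the crank arm stands upright on the bottom of the slot while the fingers still hold it ((distance between crank and slot_a below 0.006 m or distance between crank and slot_b below 0.006 m) and angle between crank's own z axis and vertical below 0.15 rad and contact force between the fingers and crank above 0.5 N), for 0.1 s.
At the end, for the whole second after the job is handed in: the crank arm stands eye up at the bottom of the uncovered slot (foot within 6 mm of the slot floor's centre, within 0.15 rad of upright), at rest; the link plate still stands in its own slot to the same tolerances; the cap lies flat inside the tray, flat side down (within 0.2 rad), at rest (all of step 1 and (distance between crank and slot_a below 0.006 m or distance between crank and slot_b below 0.006 m) and angle between each of crank, link's own z axis and vertical below 0.15 rad and linear speed of each of crank, cap below 0.02 m/s and (distance between link and slot_a below 0.006 m or distance between link and slot_b below 0.006 m)); the robot touches nothing.
It fails at once if the link plate is knocked over or pulled out of its slot (angle between link's own z axis and vertical above 0.3 rad or (distance between link and slot_a above 0.015 m and distance between link and slot_b above 0.015 m)).
It fails at once if the gear housing or the line roller is moved more than 20 mm (distance of any of housing, roller from where it was at the start of the episode above 0.02 m).
It also fails if it takes over 58 s, if anything falls off the work surface, if the arm or the gripper's body presses on something with over 40 N, if the wrist force passes 120 N, or if a joint passes its speed limit or range.

## Robot

A 7-joint arm with a two-finger parallel gripper is mounted at the origin on the work surface. World frame = base frame: x ahead of the robot, y to its left, z up, the work surface at z = 0. Lengths are in m, angles in rad, forces in N, time in s.
With the tool pointing down it reaches from about 0.425 to 0.925 m from the base axis. Payload 6.8 kg.
Tool frame: the origin (TCP) lies at the very end of the fingers, on their centre line; the grasp point (between the pads) lies 19 mm behind it; z points along the fingers, y is the line along which they close (so a half turn about z gives the same grasp; the last joint's range is limited). The gripper opens to 85 mm and grips with 20 to 120 N. Pads are 22 mm wide; open, the fingers measure 114 mm over their backs; the gripper's body (76 mm by 85 mm) begins 54 mm behind the grasp point. The pads swing forward as they close: fully open they stand 13 mm farther back than shut.
Start: joints at [-1.448, 0.477, 0.022, 1.555, -0.011, 1.109, -0.083], TCP at [0.154, 0.657, 0.231] pointing down, gripper open.
Joint ranges: [-2.96, 2.96], [-0.34, 2.1], [-1.41, 1.46], [0.24, 2.44], [-1.37, 4.51], [0.17, 1.92], [-2.96, 2.96]. Speed limits (rad/s): [2.39, 2.39, 3.14, 3.14, 3.14, 3.14, 3.14].

## Interface

Orientations are given as a rotation vector (axis times angle).
In Python, from bench import r gives the robot as it stands. The module is installed in compiled form; this text tells all that it offers.
- The arm moves only by the tool servo_tool, never from a script. Its argument "commands" is a list of rows, each a list of 7 numbers: the turn, a rotation vector about the world's x, y, z in degrees, then the shift along the world's x, y, z in mm, then the closure, from 0 (fully open) to 1 (shut). A call has 1 to 5 rows; each row is the pose to reach, as a shift and turn from the pose commanded when the call began; what a row does not reach only later rows make up. A row lasts 1/12 s, in which the tool goes at most 41.7 mm and 7.16 degrees, less where a joint would pass 70% of its speed; a pose out of reach is approached as far as the arm can. A call with a gripper value outside its range is refused whole. The fingers move at their own pace and stop on an object; "force" is the grip in N (left out, the last holds). Time passes only in rows, so rows that repeat a pose let the fingers close. It gives the time, the measured TCP pose, the force, the opening and the grip force at its end, in the units of the state.
- r.get_obs(): the state, without advancing time (a new reading comes with each control period).
- r.grab_frame(name): name is "side" or "top"; returns (picture, depth): 400x640x3 uint8, blue, green, red; 400x640 float32, m along the optical axis (not along the pixel's ray), 0 where there is no reading.
- r.camera_info(name): a dict with "vertical_fov" (degrees; the focal length in pixels is half the picture's height over the tangent of half this angle, whatever the lens; pixels are square), "cx", "cy" (the principal point, pixels), "cam_to_world" (4x4, takes a point from camera to world coordinates). Camera axes: x right, y up, looking along -z (the intrinsics and any distortion apply to the point x, -y, -z); pixel columns grow to the right and rows downward; lengths in m; the calibration is good to about 2 mm. A picture is of the moment at which its call begins. camera_info takes no time and is no camera call.
- r.hand_in(): hands the job in; it is judged then, once.
The state is a dict: "clock": time; "joints": joint angles; "qvel": joint speeds; "tau": joint torques, N m; "tcp_pos": TCP position; "orientation": TCP orientation; "contact_force": force on the tool from outside, world axes, zero at the start; "moment": the same for the moment, N m; "grip_width": finger opening in m; "gripper_force": force on a finger pad.
Only numpy, scipy, OpenCV 4.12 (cv2) and the standard library are available. Lean on these libraries where they do the work, as an engineer would, in place of code of your own. Each camera call takes 0.05 s, during which the arm holds its last target. There are 200 camera calls.

## Working session

There is one attempt and no reset: what is moved stays moved. The work goes in short steps, Python scripts to look and compute and a tool call to move; the robot and the scene stay as the last step left them, time stands still between calls to the robot, and variables do not carry over. Pictures are saved under pics/ and viewed, at most 10 in all, crops included, and the job is handed in when it is done.

Besides the shell and the picture viewer there is one more tool, called by a JSON object that holds its "fn" and its "kwargs", one argument or row to a line. servo_tool: Moves the arm, as the interface text tells. Its arguments: {"type":"object","properties":{"commands":{"type":"array"},"force":{"type":"number"}},"required":["commands"]}

```bash
mkdir -p pics; cat > h.py <<'E'
import numpy as np, cv2
from bench import r
def grab(n,tag):
    im,d=r.grab_frame(n); cv2.imwrite(f'pics/{tag}.png',im); np.save(f'pics/{tag}.npy',d); return im,d
def pt(n,u,v,d,info=None):
    c=info or r.camera_info(n); f=200/np.tan(np.radians(c['vertical_fov'])/2)
    p=np.array([(u-c['cx'])/f*d,-(v-c['cy'])/f*d,-d,1]); return (np.array(c['cam_to_world'])@p)[:3]
E
python3 - <<'E'
from h import *
for n in('side','top'):
    grab(n,n+'0'); print(n,r.camera_info(n))
print(r.get_obs())
E
```

```text
side {'vertical_fov': 56.868059562623976, 'cx': 321.8370702106921, 'cy': 198.37754244623707, 'cam_to_world': array([[ 7.93083311e-01,  4.19950478e-01, -4.41203420e-01,
         1.58849538e-01],
       [-6.09113141e-01,  5.46538286e-01, -5.74697385e-01,
        -5.79662397e-01],
       [-2.09880854e-04,  7.24525706e-01,  6.89247748e-01,
         6.29998629e-01],
       [ 0.00000000e+00,  0.00000000e+00,  0.00000000e+00,
         1.00000000e+00]])}
top {'vertical_fov': 54.662619692615195, 'cx': 321.7924015309151, 'cy': 200.38610789630604, 'cam_to_world': array([[-2.63385064e-02,  9.92306150e-01, -1.20974325e-01,
         4.20944925e-01],
       [-9.99648344e-01, -2.65173564e-02,  1.31503274e-04,
        -8.41135795e-02],
       [-3.07742778e-03,  1.20935247e-01,  9.92655628e-01,
         9.58109203e-01],
       [ 0.00000000e+00,  0.00000000e+00,  0.00000000e+00,
         1.00000000e+00]])}
{'clock': 0.1, 'joints': array([-1.44808911,  0.47771383,  0.02235525,  1.5563185 , -0.01152737,
        1.10927295, -0.08311347]), 'qvel': array([-0.00037595, -0.00119224,  0.00136539, -0.0010935 , -0.00102896,
       -0.00011511, -0.00101178]), 'tau': array([ 3.78898083e-03, -5.97762644e+01,  1.61338862e+00, -2.81952399e+01,
        1.28480388e-02,  5.00817754e-03, -9.44547224e-06]), 'tcp_pos': array([0.15430734, 0.65660365, 0.23043997]), 'orientation': array([-3.61762503e-01, -3.12060551e+00,  2.48530528e-03]), 'contact_force': array([ 0.47769274,  0.63836036, -0.08868168]), 'moment': array([-0.0253882 , -0.02598502,  0.00220238]), 'gripper_force': 0.0, 'grip_width': 0.08525285931010582}
```

View pics/side0.png

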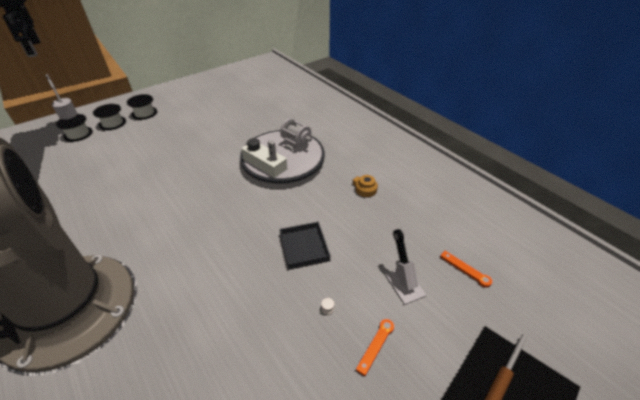

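View pics/top0.png

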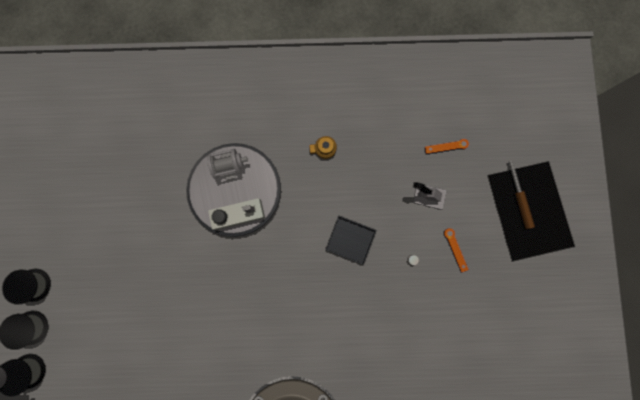

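Both views show the things: in the side view the cap is at (253,145), link (272,150), crank (400,240), tray (304,245), housing (366,185), roller (327,305). The two orange bars at (465,268) and (376,346) are look-alikes. The black bar leaning in the aluminium rest is the crank; I'll confirm it in enlarged crops.

```bash
python3 - <<'E'
import cv2,numpy as np
t=cv2.imread('pics/top0.png');s=cv2.imread('pics/side0.png')
def c(im,u,v,w,h,k): 
    o=cv2.resize(im[v:v+h,u:u+w],None,fx=k,fy=k,interpolation=cv2.INTER_CUBIC)
    o=cv2.convertScaleAbs(o,alpha=1.5,beta=10)
    for i in range(0,w,10): cv2.line(o,(i*k,0),(i*k,6 if i%50 else 14),(0,255,255),1)
    for i in range(0,h,10): cv2.line(o,(0,i*k),(6,i*k),(0,255,255),1)
    cv2.putText(o,f'{u},{v}',(10,30),0,.4,(0,255,0),1); return o
a=c(t,190,140,100,100,4)[:300*4//4+100]; 
m=np.zeros((600,800,3),np.uint8)
m[:300,:400]=c(t,200,145,80,60+0,5)[:300] if 0 else c(t,195,175,80,60,5)
m[:300,400:]=c(t,390,165,80,60,5)
m[300:,:400]=c(s,235,120,80,60,5)
m[300:,400:]=c(s,370,225,80,60,5)
cv2.imwrite('pics/m1.png',m)
E
```

```text
(no output)
```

View pics/m1.png

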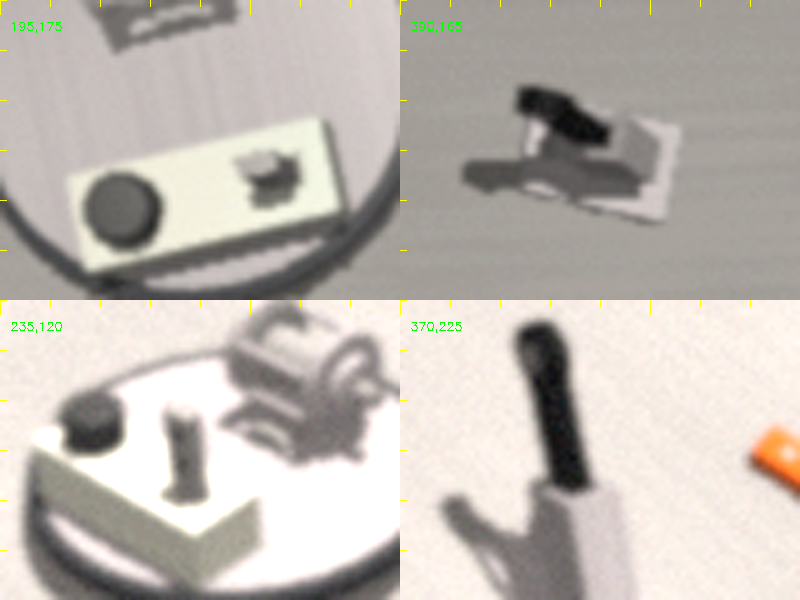

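The crops confirm it. In the top view the cap is at (219,217), the link at (249,210) and the black crank's eye at (415,185), leaning left (+y); the side view shows the black bar standing in the grey pocket. Next come the 3D measurements.

```bash
cat >> h.py <<'E'
def tri(pt_,ps_):
    "two-view triangulation, top px and side px -> point, gap"
    o=[];d=[]
    for n,(u,v) in(('top',pt_),('side',ps_)):
        c=np.array(r.camera_info(n)['cam_to_world']); q=pt(n,u,v,1.)-c[:3,3]; o.append(c[:3,3]); d.append(q/np.linalg.norm(q))
    t=np.linalg.lstsq(np.c_[d[0],-d[1]],o[1]-o[0],rcond=None)[0]
    a,b=o[0]+t[0]*d[0],o[1]+t[1]*d[1]; return (a+b)/2,np.linalg.norm(a-b)
def cloud(n,d):
    v,u=np.mgrid[:400,:640]; c=r.camera_info(n); f=200/np.tan(np.radians(c['vertical_fov'])/2)
    p=np.stack([(u-c['cx'])/f*d,-(v-c['cy'])/f*d,-d,np.ones_like(d)],-1); return (p@np.array(c['cam_to_world']).T)[...,:3]
E
python3 - <<'E'
from h import *
np.set_printoptions(precision=4,suppress=True)
for n,pts in(('top',dict(cap=(219,217),link=(247,207),hold=(235,212),plat=(235,195),table=(300,300),table2=(380,100),table3=(480,300),tray=(351,240),crank=(420,187),roller=(413,260),housing=(325,147),knife=(505,210))),
             ('side',dict(cap=(253,141),link=(271,143),hold=(262,153),plat=(285,165),table=(230,250),table2=(420,200),tray=(304,245),eye=(399,238),bar=(403,255),roller=(327,302),housing=(366,183)))):
    d=np.load(f'pics/{n}0.npy'); C=cloud(n,d)
    for k,(u,v) in pts.items():
        w=C[v-1:v+2,u-1:u+2].reshape(-1,3); print(n,k,np.median(w,0),'sd z',w[:,2].std())
for k,a,b in(('roller',(413,260),(327,300)),('corner L',(208.2,210.6),(242.5,147)),('corner near',(264,217.4),(273.5,167)),('corner back',(259.6,199),(286.5,160)),('cap',(219.4,217),(253.2,141)),('tray L',(342,217),(280,226.5))):
    print(k,*tri(a,b))
E
```

```text
top cap [0.4954 0.1482 0.0884] sd z 0.001413352112665386
top link [0.5133 0.0792 0.1165] sd z 0.0013985352349285217
top hold [0.5078 0.1172 0.0678] sd z 0.0019055592027054894
top plat [0.5524 0.125  0.0321] sd z 0.0011478118346255118
top table [ 0.2969 -0.0253  0.0018] sd z 0.0012688665373645931
top table2 [ 0.7935 -0.2408  0.0015] sd z 0.0014559066048088288
top table3 [ 0.2855 -0.4593  0.001 ] sd z 0.0007488405313980029
top tray [ 0.4374 -0.1533  0.0035] sd z 0.0016970353319281583
top crank [ 0.5488 -0.3033  0.107 ] sd z 0.004696440191224345
top roller [ 0.3857 -0.298   0.0232] sd z 0.0015437311609015367
top housing [ 0.6644 -0.0955  0.0375] sd z 0.001642360645286436
top knife [ 0.5011 -0.5362  0.0042] sd z 0.0013998632628104686
side cap [0.496  0.1472 0.0879] sd z 0.17046518093477628
side link [0.5089 0.0766 0.1155] sd z 0.001640853626253608
side hold [0.5012 0.1159 0.0652] sd z 0.0006312317085887965
side plat [0.5339 0.0619 0.0468] sd z 0.0032675181740201434
side table [ 0.3066 -0.0612 -0.0007] sd z 0.0011847866632360615
side table2 [ 0.7513 -0.2058 -0.0001] sd z 0.0011670506057256517
side tray [ 0.4402 -0.1502  0.0021] sd z 0.0013963810267977128
side eye [ 0.5471 -0.3114  0.0996] sd z 0.0023615532587203613
side bar [ 0.5438 -0.3302  0.0718] sd z 0.0017014006035931263
side roller [ 0.3867 -0.298   0.0219] sd z 0.00041460456059448484
side housing [ 0.6584 -0.1053  0.0353] sd z 0.0007491933941252072
roller [ 0.3865 -0.2975  0.0277] 0.001384547154813483
corner L [0.501  0.1925 0.0435] 0.031056440021608223
corner near [0.4939 0.0502 0.066 ] 0.0005209397876440364
corner back [0.538  0.0609 0.06  ] 0.001081872728993674
cap [0.496  0.1474 0.0877] 0.0012277050827297202
tray L [ 0.4526 -0.1151  0.0398] 0.08437190805488105
```

```bash
cat >> h.py <<'E'
from scipy.optimize import least_squares
from scipy.spatial.transform import Rotation as R
def boxsd(p,c,h):
    q=np.abs(p-c)-h; return np.linalg.norm(np.maximum(q,0),axis=1)+np.minimum(q.max(1),0)
def cranksd(p): # crank frame
    b=boxsd(p,np.array([0,0,.0485]),np.array([.009,.005,.0485]))
    q=np.c_[np.hypot(p[:,0],p[:,2]-.097)-.013,np.abs(p[:,1])-.005]
    e=np.linalg.norm(np.maximum(q,0),axis=1)+np.minimum(q.max(1),0); return np.minimum(b,e)
def black(n,tag,lo,hi,thr=45):
    im=cv2.imread(f'pics/{tag}.png'); C=cloud(n,np.load(f'pics/{tag}.npy'))
    m=(im.max(2)<thr)&np.all((C>lo)&(C<hi),-1); return C[m],m
def holder(tag,guess=(.503,.113,-.1),verbose=True):
    "fit holder top rectangle from depth: centre, yaw of its y (long) axis from world y"
    out=[]
    for n in('top','side'):
        im=cv2.imread(f'pics/{n}{tag}.png').astype(int); C=cloud(n,np.load(f'pics/{n}{tag}.npy'))
        g=np.array(guess[:2]); m=(C[...,2]>.056)&(C[...,2]<.077)&(np.hypot(C[...,0]-g[0],C[...,1]-g[1])<.085)&(im.max(2)>110)
        P=C[m]; rc=cv2.minAreaRect(P[:,:2].astype(np.float32)*1000)
        out.append((n,rc,np.median(P[:,2]),m.sum()))
    return out
E
python3 - <<'E'
from h import *
np.set_printoptions(precision=4,suppress=True)
for o in holder('0'): print(o)
for n in('top','side'):
    P,m=black(n,n+'0',[.45,-.42,.05],[.62,-.2,.14]); print(n,len(P),P.min(0),P.max(0))
    def res(x):
        Rm=(R.from_rotvec([0,0,x[3]])*R.from_euler('y',-x[4])).as_matrix()
        return cranksd((P-x[:3])@Rm)
    best=None
    for tilt in(None,):
        f=least_squares(lambda x:np.r_[res(x),(x[4]-np.radians(35))*.1,(x[2]-.018)*3],[.53,-.36,.018,np.radians(-80),.61],loss='soft_l1',f_scale=.002)
        print(f.x,np.degrees(f.x[3:]),np.abs(res(f.x)).mean())
    # cap circle
    im=cv2.imread(f'pics/{n}0.png'); C=cloud(n,np.load(f'pics/{n}0.npy'))
    k=(np.hypot(C[...,0]-.496,C[...,1]-.148)<.03)&(C[...,2]>.083)&(C[...,2]<.094); Q=C[k]; print('cap',cv2.minEnclosingCircle(Q[:,:2].astype(np.float32)*1000),Q[:,:2].mean(0),np.median(Q[:,2]))
    k=(np.hypot(C[...,0]-.511,C[...,1]-.078)<.03)&(C[...,2]>.108)&(C[...,2]<.124); Q=C[k]; print('link',Q[:,:2].mean(0),np.median(Q[:,2]),len(Q))
    # tray: dark, low
    k=(im.max(2)<75)&(np.hypot(C[...,0]-.438,C[...,1]+.152)<.075)&(C[...,2]<.03); print('tray',cv2.minAreaRect(C[k][:,:2].astype(np.float32)*1000))
E
```

```text
('top', ((505.00848388671875, 117.2073974609375), (45.337371826171875, 120.45598602294922), 12.14223575592041), np.float64(0.0670257367826359), np.int64(682))
('side', ((502.9587707519531, 115.37350463867188), (47.102325439453125, 123.01548767089844), 12.960284233093262), np.float64(0.06542069475368023), np.int64(398))
top 110 [ 0.5399 -0.3413  0.0516] [ 0.5589 -0.2911  0.1138]
[ 0.5382 -0.357   0.0183 -1.8549  0.6224] [-106.2767   35.6618] 0.0006580612964344368
cap ((497.6814270019531, 150.88133239746094), 16.53754997253418) [0.4974 0.1503] 0.08815943765487
link [0.5118 0.0823] 0.11688404042610323 44
tray ((436.920654296875, -151.60057067871094), (102.52949523925781, 95.70608520507812), 67.2016830444336)
side 202 [ 0.5394 -0.3397  0.0555] [ 0.556  -0.2946  0.1087]
[ 0.538  -0.3604  0.0179 -1.8297  0.6561] [-104.8344   37.5915] 0.0006315400294988347
cap ((494.99407958984375, 148.86172485351562), 16.687301635742188) [0.4941 0.1474] 0.0870229335244137
link [0.5095 0.0797] 0.11487118133884572 38
tray ((435.6290283203125, -152.80038452148438), (102.00740051269531, 89.21533203125), 67.07941436767578)
```

Both cameras agree to about 2.5 mm, and the sizes come out as given: holder 45×120, holder top at 66, cap top at 88, link top at 116. Moving over the cap.

{"fn": "servo_tool", "kwargs": {
  "commands": [
    [0,0,-3.6,19,-28,-2,0],
    [0,0,-7.2,38,-56,-4,0.1],
    [0,0,-10.8,57,-84,-6,0.2],
    [0,0,-14.4,76,-112,-8,0.34],
    [0,0,-18,95,-140,-10,0.34]
  ],
  "force": 30
}}

```text
clock: 0.52
tcp_pos: [0.25, 0.5154, 0.2208]
orientation: [-0.85, -3.024, 0.001]
contact_force: [0.7, -0.3, 0.4]
grip_width: 0.0568
gripper_force: 0.0
```

{"fn": "servo_tool", "kwargs": {
  "commands": [
    [0,0,-3.6,19,-28,-2,0.34],
    [0,0,-7.2,38,-56,-4,0.34],
    [0,0,-10.8,57,-84,-6,0.34],
    [0,0,-14.4,76,-112,-8,0.34],
    [0,0,-18,95,-140,-10,0.34]
  ]
}}

```text
clock: 0.93
tcp_pos: [0.3449, 0.3754, 0.211]
orientation: [-1.313, -2.854, 0.001]
contact_force: [-0.3, 0.1, -0.4]
grip_width: 0.0561
gripper_force: 0.0
```

{"fn": "servo_tool", "kwargs": {
  "commands": [
    [0,0,-3.6,19,-28,-2,0.34],
    [0,0,-7.2,38,-56,-4,0.34],
    [0,0,-10.8,57,-84,-6,0.34],
    [0,0,-14.4,76,-112,-8,0.34],
    [0,0,-18,95,-140,-10,0.34]
  ]
}}

```text
clock: 1.35
tcp_pos: [0.4398, 0.2355, 0.2011]
orientation: [-1.743, -2.614, 0.0]
contact_force: [0.4, -0.1, -0.3]
grip_width: 0.0566
gripper_force: 0.0
```

{"fn": "servo_tool", "kwargs": {
  "commands": [
    [0,0,-3.6,19,-28,-10,0.34],
    [0,0,-7.2,38,-56,-20,0.34],
    [0,0,-10.4,57,-87,-30,0.34],
    [0,0,-10.4,57,-87,-30,0.34],
    [0,0,-10.4,57,-87,-30,0.34]
  ]
}}

```text
clock: 1.77
tcp_pos: [0.4966, 0.1476, 0.1706]
orientation: [1.975, 2.443, -0.003]
contact_force: [0.2, 0.1, -0.2]
grip_width: 0.0563
gripper_force: 0.0
```

{"fn": "servo_tool", "kwargs": {
  "commands": [
    [0,0,0,0,2,-25,0.34],
    [0,0,0,0,2,-50,0.34],
    [0,0,0,0,2,-75,0.34],
    [0,0,0,0,2,-90,0.34],
    [0,0,0,0,2,-97,0.34]
  ]
}}

```text
clock: 2.18
tcp_pos: [0.4943, 0.1534, 0.0723]
orientation: [-1.964, -2.449, 0.004]
contact_force: [-0.0, 0.4, -0.2]
grip_width: 0.0563
gripper_force: 0.0
```

{"fn": "servo_tool", "kwargs": {
  "commands": [
    [0,0,0,0,0,0,0.45],
    [0,0,0,0,0,0,0.55],
    [0,0,0,0,0,0,0.65],
    [0,0,0,0,0,0,0.75],
    [0,0,0,0,0,0,0.75]
  ]
}}

```text
clock: 2.6
tcp_pos: [0.4972, 0.1527, 0.0754]
orientation: [1.968, 2.448, 0.003]
contact_force: [0.2, 0.9, 3.9]
grip_width: 0.0321
gripper_force: 30.1
```

{"fn": "servo_tool", "kwargs": {
  "commands": [
    [0,0,0,0,0,5,0.8],
    [0,0,0,0,0,15,0.8],
    [0,0,0,0,0,35,0.8],
    [0,0,0,0,0,60,0.8],
    [0,0,0,0,0,80,0.8]
  ]
}}

```text
clock: 3.02
tcp_pos: [0.4967, 0.1518, 0.1565]
orientation: [1.969, 2.447, 0.001]
contact_force: [0.7, 0.2, -0.2]
grip_width: 0.032
gripper_force: 29.8
```

```bash
python3 - <<'E'
from h import *
grab('top','top1');grab('side','side1')
print(r.get_obs())
t=cv2.imread('pics/top1.png');s=cv2.imread('pics/side1.png')
m=np.vstack([cv2.resize(t[150:250,180:300],(480,400)),])
n=cv2.resize(s[80:180,220:320],(320+80,400))
cv2.imwrite('pics/m2.png',np.hstack([m,n])[:, :800])
E
```

```text
{'clock': 3.1167, 'joints': array([-0.78804683,  0.33087805,  0.45312254,  2.02075813, -0.19638109,
        0.82404758, -0.00773814]), 'qvel': array([ 0.00824147,  0.04484884, -0.02205571,  0.04692087, -0.02373974,
       -0.05005368,  0.02290931]), 'tau': array([ -0.29345057, -41.44450665,   4.84896004, -22.44314969,
         0.18869039,   0.54998685,  -0.18647361]), 'tcp_pos': array([0.49879349, 0.15270126, 0.15829317]), 'orientation': array([1.96808366, 2.44530401, 0.01003439]), 'contact_force': array([ 0.24541618, -0.25846445, -0.6039171 ]), 'moment': array([ 0.01367003, -0.02032188,  0.05687479]), 'gripper_force': 29.829755444079638, 'grip_width': 0.03187361906702913}
```

View pics/m2.png

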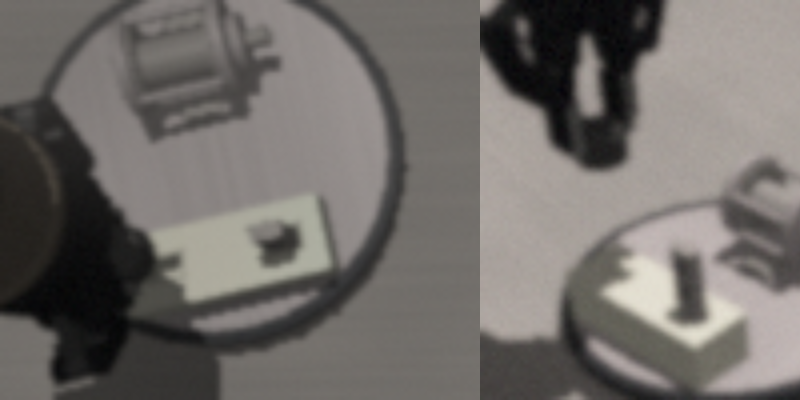

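The cap is in the gripper (side crop, 600,140) and the link is still standing. Next, the tray.

{"fn": "servo_tool", "kwargs": {
  "commands": [
    [0,0,-3.5,-6,-30,10,0.8],
    [0,0,-7,-12,-60,20,0.8],
    [0,0,-10.5,-18,-90,20,0.8],
    [0,0,-14,-24,-120,20,0.8],
    [0,0,-17.5,-30,-150,10,0.8]
  ]
}}

```text
clock: 3.53
tcp_pos: [0.4669, 0.0009, 0.1657]
orientation: [2.321, 2.116, 0.005]
contact_force: [0.8, -0.3, -0.4]
grip_width: 0.032
gripper_force: 29.8
```

{"fn": "servo_tool", "kwargs": {
  "commands": [
    [0,0,-3.5,-6,-30,-10,0.8],
    [0,0,-7,-12,-60,-30,0.8],
    [0,0,-10.5,-18,-90,-50,0.8],
    [0,0,-14,-24,-120,-70,0.8],
    [0,0,-17.5,-30,-150,-90,0.8]
  ]
}}

```text
clock: 3.95
tcp_pos: [0.4358, -0.1491, 0.0736]
orientation: [2.616, 1.739, 0.0]
contact_force: [1.2, -0.3, -0.1]
grip_width: 0.0318
gripper_force: 29.8
```

{"fn": "servo_tool", "kwargs": {
  "commands": [
    [0,0,0,0,-2,0,0.8],
    [0,0,0,0,-2,0,0.8],
    [0,0,0,0,-2,0,0.8],
    [0,0,0,0,-2,0,0.8]
  ]
}}

```text
clock: 4.28
tcp_pos: [0.4372, -0.1487, 0.0748]
orientation: [2.612, 1.746, 0.002]
contact_force: [0.2, -0.3, 0.1]
grip_width: 0.0316
gripper_force: 30.0
```

```bash
python3 - <<'E'
from h import *
o=r.get_obs();print(o['tcp_pos'],o['orientation'],o['grip_width'],o['qvel'])
d=grab('side','side2')[1]; C=cloud('side',d)
im=cv2.imread('pics/side2.png'); cv2.imwrite('pics/m3.png',cv2.resize(im[150:300,220:420],(800,600)))
E
```

```text
[ 0.43723076 -0.14866787  0.07481822] [2.61187506e+00 1.74562744e+00 1.89532325e-03] 0.031607539228146186 [-0.01065804 -0.00733479 -0.00279541 -0.00174754 -0.00045951 -0.00487564
  0.00347207]
```

View pics/m3.png

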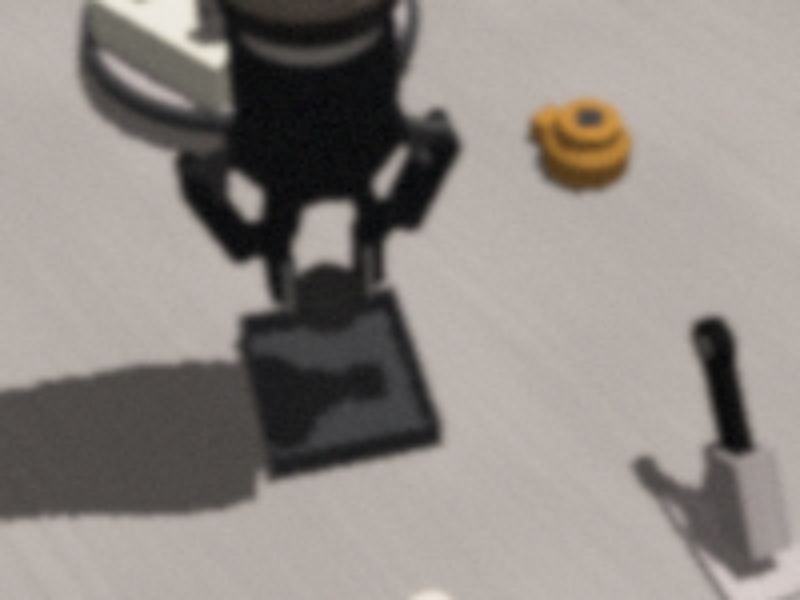

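The cap hangs upright over the tray (side crop, 335,290). Lowering it.

{"fn": "servo_tool", "kwargs": {
  "commands": [
    [0,0,0,0,-2,-20,0.8],
    [0,0,0,0,-2,-40,0.8],
    [0,0,0,0,-2,-50,0.8],
    [0,0,0,0,-2,-55,0.8],
    [0,0,0,0,-2,-57,0.8]
  ]
}}

```text
clock: 4.75
tcp_pos: [0.4364, -0.1512, 0.0171]
orientation: [-2.612, -1.744, 0.0]
contact_force: [0.2, -0.4, 0.0]
grip_width: 0.0317
gripper_force: 30.0
```

{"fn": "servo_tool", "kwargs": {
  "commands": [
    [0,0,0,0,0,-1,0.8],
    [0,0,0,0,0,-2,0.8],
    [0,0,0,0,0,-3,0.8],
    [0,0,0,0,0,-3,0.8]
  ]
}}

```text
clock: 5.08
tcp_pos: [0.4368, -0.1519, 0.0147]
orientation: [2.614, 1.742, 0.001]
contact_force: [-1.0, 0.3, -0.2]
grip_width: 0.0319
gripper_force: 30.0
```

{"fn": "servo_tool", "kwargs": {
  "commands": [
    [0,0,0,0,0,-1,0.8],
    [0,0,0,0,0,-2,0.8],
    [0,0,0,0,0,-2,0.8]
  ]
}}

```text
clock: 5.33
tcp_pos: [0.4366, -0.1519, 0.0124]
orientation: [2.614, 1.742, 0.001]
contact_force: [0.5, 0.9, 1.5]
grip_width: 0.0318
gripper_force: 30.1
```

{"fn": "servo_tool", "kwargs": {
  "commands": [
    [0,0,0,0,0,-1,0.8],
    [0,0,0,0,0,-1,0.8]
  ]
}}

```text
clock: 5.5
tcp_pos: [0.4367, -0.1519, 0.0123]
orientation: [-2.614, -1.742, -0.002]
contact_force: [-2.7, 1.3, 16.8]
grip_width: 0.0322
gripper_force: 31.5
```

{"fn": "servo_tool", "kwargs": {
  "commands": [
    [0,0,0,0,0,-1,0.8],
    [0,0,0,0,0,-1,0.8]
  ]
}}

```text
clock: 5.67
tcp_pos: [0.4368, -0.152, 0.0116]
orientation: [-2.614, -1.741, -0.003]
contact_force: [-4.4, 3.3, 23.4]
grip_width: 0.0316
gripper_force: 33.6
```

{"fn": "servo_tool", "kwargs": {
  "commands": [
    [0,0,0,0,0,2,0.56],
    [0,0,0,0,0,2,0.48],
    [0,0,0,0,0,2,0.48],
    [0,0,0,0,0,2,0.48],
    [0,0,0,0,0,2,0.48]
  ]
}}

```text
clock: 6.08
tcp_pos: [0.4363, -0.1518, 0.0121]
orientation: [-2.614, -1.742, 0.001]
contact_force: [0.0, 0.4, -0.5]
grip_width: 0.0441
gripper_force: 0.0
```

{"fn": "servo_tool", "kwargs": {
  "commands": [
    [0,0,0,0,0,10,0.48],
    [0,0,0,0,0,30,0.48],
    [0,0,0,0,0,60,0.48],
    [0,0,0,0,0,95,0.48],
    [0,0,0,0,0,130,0.48]
  ]
}}

```text
clock: 6.5
tcp_pos: [0.4354, -0.1521, 0.1437]
orientation: [-2.614, -1.741, 0.003]
contact_force: [0.4, -0.0, 1.2]
grip_width: 0.0444
gripper_force: 0.0
```

```bash
python3 - <<'E'
from h import *
np.set_printoptions(precision=4,suppress=True)
o=r.get_obs(); R0=R.from_rotvec(o['orientation'])
lean=np.radians(74.5); a=np.array([np.sin(.6109)*np.cos(lean),np.sin(.6109)*np.sin(lean),np.cos(.6109)])
y=np.array([np.sin(lean),-np.cos(lean),0]); y=y if y@R0.as_matrix()[:,1]>0 else -y
Rt=R.from_matrix(np.c_[np.cross(y,-a),y,-a]); dr=Rt*R0.inv()
foot=np.array([.538,-.359,.018])
print(o['tcp_pos'],np.degrees(dr.as_rotvec()),(foot+.165*a-o['tcp_pos'])*1000,(foot+.065*a-o['tcp_pos'])*1000, a)
E
```

```text
[ 0.4354 -0.1521  0.1437] [-33.0695  11.3403   6.9849] [ 127.8928 -115.6611    9.4472] [ 112.5638 -170.9354  -72.466 ] [0.1533 0.5527 0.8191]
```

{"fn": "servo_tool", "kwargs": {
  "commands": [
    [-5,1.7,1,15,-12,10,0.48],
    [-10,3.4,2,40,-30,20,0.48],
    [-15,5.1,3.2,65,-50,25,0.48],
    [-20,6.8,4.2,90,-75,25,0.48],
    [-25,8.5,5.3,110,-95,20,0.48]
  ]
}}

```text
clock: 6.92
tcp_pos: [0.5498, -0.248, 0.165]
orientation: [2.26, 1.667, -0.522]
contact_force: [0.4, -0.6, -1.6]
grip_width: 0.0446
gripper_force: 0.0
```

{"fn": "servo_tool", "kwargs": {
  "commands": [
    [-5,1.7,1,10,-12,-6,0.48],
    [-8.1,2.8,1.7,18,-21,-11,0.48],
    [-8.1,2.8,1.7,18,-21,-11,0.48],
    [-8.1,2.8,1.7,18,-21,-11,0.48]
  ]
}}

```text
clock: 7.25
tcp_pos: [0.5641, -0.2673, 0.151]
orientation: [2.14, 1.632, -0.675]
contact_force: [-0.1, -0.6, 1.2]
grip_width: 0.0444
gripper_force: 0.0
```

```bash
python3 - <<'E'
from h import *
np.set_printoptions(precision=4,suppress=True)
o=r.get_obs(); M=R.from_rotvec(o['orientation']).as_matrix(); print(o['tcp_pos'],'y',M[:,1],'z',M[:,2],o['joints'])
t,dt=grab('top','top3');s,ds=grab('side','side3')
foot=np.array([.538,-.359,.018]);a=np.array([ 0.1533,0.5527,0.8191])
print('to s=65',(foot+.065*a-o['tcp_pos'])*1000)
for x in holder('3'): print(x)
for n,d in(('top',dt),('side',ds)):
    C=cloud(n,d); k=(np.hypot(C[...,0]-.437,C[...,1]+.152)<.035)&(C[...,2]>.018)&(C[...,2]<.05); Q=C[k]; print('cap',len(Q),Q[:,:2].mean(0) if len(Q) else '',np.percentile(Q[:,2],[5,50,95]) if len(Q) else '')
m=np.zeros((600,800,3),np.uint8)
m[:300,:400]=cv2.resize(t[170:245,195:295],(400,300)); m[:300,400:]=cv2.resize(t[150:270,320:480],(400,300))
m[300:,:400]=cv2.resize(s[120:195,235:335],(400,300)); m[300:,400:]=cv2.resize(s[150:300,270:470],(400,300))
cv2.imwrite('pics/m4.png',cv2.convertScaleAbs(m,alpha=1.4))
E
```

```text
[ 0.5641 -0.2673  0.151 ] y [ 0.9644 -0.2646 -0.    ] z [-0.1518 -0.5531 -0.8192] [-0.5616  0.7258  0.876   1.8473  0.099   0.8365 -0.1509]
to s=65 [-16.1658 -55.753  -79.7963]
('top', ((0.0, 0.0), (0.0, 0.0), 0.0), np.float64(nan), np.int64(0))
('side', ((502.78173828125, 115.70660400390625), (46.79832458496094, 123.61373138427734), 12.40125560760498), np.float64(0.06526853467037702), np.int64(530))
cap 153 [ 0.4348 -0.1528] [0.0216 0.0254 0.0285]
cap 162 [ 0.4318 -0.1573] [0.0192 0.0242 0.0259]
  return _methods._mean(a, axis=axis, dtype=dtype,
  ret = ret.dtype.type(ret / rcount)
```

View pics/m4.png

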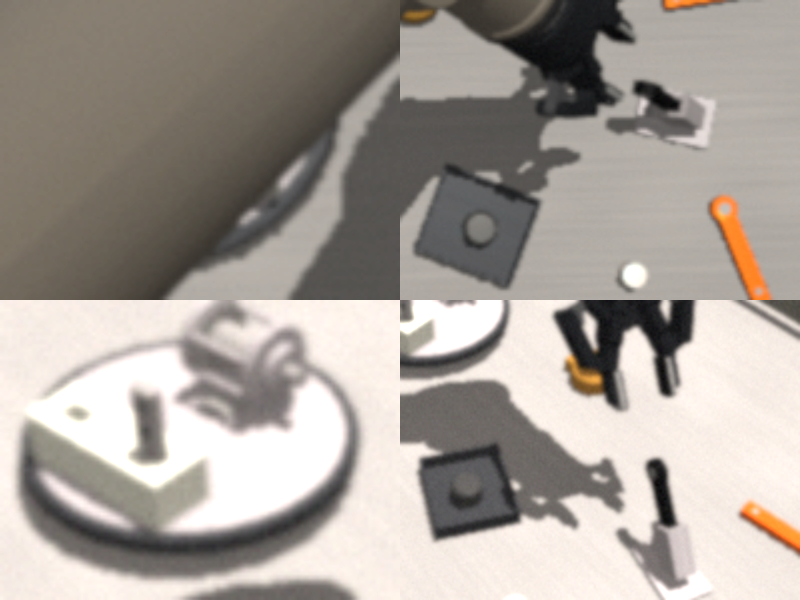

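The cap lies flat in the tray (top crop, 480,230), the empty slot shows at side (254,148), and the link stands. Grasping the crank.

{"fn": "servo_tool", "kwargs": {
  "commands": [
    [0,0,0,-4,-14,-20,0.48],
    [0,0,0,-8,-28,-40,0.48],
    [0,0,0,-12,-42,-60,0.48],
    [0,0,0,-15,-51,-73,0.48],
    [0,0,0,-16,-56,-80,0.48]
  ]
}}

```text
clock: 7.77
tcp_pos: [0.546, -0.3256, 0.0714]
orientation: [2.146, 1.628, -0.673]
contact_force: [-0.1, -0.2, 0.6]
grip_width: 0.0443
gripper_force: 0.0
```

{"fn": "servo_tool", "kwargs": {
  "commands": [
    [0,0,0,0,0,0,0.6],
    [0,0,0,0,0,0,0.7],
    [0,0,0,0,0,0,0.8],
    [0,0,0,0,0,0,0.9],
    [0,0,0,0,0,0,1]
  ],
  "force": 40
}}

```text
clock: 8.18
tcp_pos: [0.5497, -0.3233, 0.0723]
orientation: [2.14, 1.632, -0.67]
contact_force: [1.0, 1.7, 4.1]
grip_width: 0.0093
gripper_force: 39.4
```

{"fn": "servo_tool", "kwargs": {
  "commands": [
    [0,0,0,0,0,0,1],
    [0,0,0,0,0,0,1]
  ]
}}

```text
clock: 8.35
tcp_pos: [0.5498, -0.3234, 0.0723]
orientation: [2.139, 1.632, -0.67]
contact_force: [-0.4, 3.5, 6.8]
grip_width: 0.0096
gripper_force: 39.8
```

{"fn": "servo_tool", "kwargs": {
  "commands": [
    [0,0,0,0.5,1.7,2.5,1],
    [0,0,0,1.5,5.5,8,1],
    [0,0,0,3,11,16.4,1],
    [0,0,0,4.6,16.6,24.6,1],
    [0,0,0,4.6,16.6,24.6,1]
  ],
  "force": 60
}}

```text
clock: 8.77
tcp_pos: [0.5547, -0.3059, 0.0975]
orientation: [2.139, 1.632, -0.669]
contact_force: [0.5, 0.3, -0.3]
grip_width: 0.0093
gripper_force: 58.9
```

{"fn": "servo_tool", "kwargs": {
  "commands": [
    [0,0,0,1.5,5.5,8.2,1],
    [0,0,0,3.1,11,16.4,1],
    [0,0,0,4.6,16.6,24.6,1],
    [0,0,0,6.1,22.1,32.8,1],
    [0,0,0,7.7,27.6,41,1]
  ]
}}

```text
clock: 9.18
tcp_pos: [0.5608, -0.279, 0.1378]
orientation: [2.141, 1.631, -0.673]
contact_force: [-0.7, -0.1, -0.8]
grip_width: 0.0088
gripper_force: 58.9
```

```bash
python3 - <<'E'
from h import *
np.set_printoptions(precision=4,suppress=True)
print({k:v for k,v in r.get_obs().items() if k in('tcp_pos','orientation','grip_width','contact_force')})
E
```

```text
{'tcp_pos': array([ 0.5608, -0.279 ,  0.1378]), 'orientation': array([ 2.141 ,  1.6313, -0.6727]), 'contact_force': array([-0.6679, -0.059 , -0.751 ]), 'grip_width': 0.00882548854410926}
```

```bash
python3 - <<'E'
from h import *
np.set_printoptions(precision=2,suppress=True)
o=r.get_obs(); R0=R.from_rotvec(o['orientation'])
g=np.radians(12.4); y=np.array([np.cos(g),np.sin(g),0]);z=np.array([0,0,-1.])
Rt=R.from_matrix(np.c_[np.cross(y,z),y,z]); print(np.degrees((Rt*R0.inv()).as_rotvec()),(np.array([.496,.150,.215])-o['tcp_pos'])*1000)
E
```

```text
[35.27 -0.83 26.92] [-64.76 429.03  77.17]
```

{"fn": "servo_tool", "kwargs": {
  "commands": [
    [2.35,-0.05,1.8,-4,24,10,1],
    [4.7,-0.1,3.6,-8,50,22,1],
    [7.05,-0.15,5.4,-13,78,36,1],
    [9.4,-0.2,7.2,-17,108,50,1],
    [11.75,-0.28,8.97,-22,138,60,1]
  ]
}}

```text
clock: 9.6
tcp_pos: [0.5386, -0.1405, 0.1986]
orientation: [2.119, 1.916, -0.467]
contact_force: [0.9, -0.1, -0.1]
grip_width: 0.0093
gripper_force: 58.9
```

{"fn": "servo_tool", "kwargs": {
  "commands": [
    [2.35,-0.05,1.8,-4,30,5,1],
    [4.7,-0.1,3.6,-8,60,10,1],
    [7.05,-0.15,5.4,-13,90,14,1],
    [9.4,-0.2,7.2,-17,120,17,1],
    [11.75,-0.28,8.97,-22,150,17,1]
  ]
}}

```text
clock: 10.02
tcp_pos: [0.5166, 0.0098, 0.2152]
orientation: [2.062, 2.19, -0.241]
contact_force: [0.7, 0.2, -0.7]
grip_width: 0.0085
gripper_force: 58.9
```

{"fn": "servo_tool", "kwargs": {
  "commands": [
    [2.35,-0.05,1.8,-4,28,0,1],
    [4.7,-0.1,3.6,-8,56,0,1],
    [7.05,-0.15,5.4,-13,84,0,1],
    [9.4,-0.2,7.2,-17,112,0,1],
    [11.75,-0.28,8.97,-21,141,0,1]
  ]
}}

```text
clock: 10.43
tcp_pos: [0.4951, 0.1503, 0.2146]
orientation: [-1.966, -2.449, -0.002]
contact_force: [1.1, 0.5, -1.0]
grip_width: 0.0092
gripper_force: 58.9
```

{"fn": "servo_tool", "kwargs": {
  "commands": [
    [0,0,0,0,0,-15,1],
    [0,0,0,0,0,-30,1],
    [0,0,0,0,0,-45,1],
    [0,0,0,0,0,-55,1],
    [0,0,0,0,0,-55,1]
  ]
}}

```text
clock: 10.85
tcp_pos: [0.4943, 0.1488, 0.1574]
orientation: [-1.968, -2.448, 0.006]
contact_force: [-0.7, -0.1, -0.5]
grip_width: 0.0093
gripper_force: 58.9
```

{"fn": "servo_tool", "kwargs": {
  "commands": [
    [0,0,0,0,0,0,1],
    [0,0,0,0,0,0,1],
    [0,0,0,0,0,0,1]
  ]
}}

```text
clock: 11.1
tcp_pos: [0.4964, 0.1494, 0.1598]
orientation: [1.968, 2.447, 0.002]
contact_force: [-0.3, -0.2, -0.1]
grip_width: 0.009
gripper_force: 58.9
```

```bash
python3 - <<'E'
from h import *
np.set_printoptions(precision=4,suppress=True)
o=r.get_obs(); M=R.from_rotvec(o['orientation']).as_matrix(); print(o['tcp_pos'],'y',M[:,1],'z',M[:,2],o['grip_width'])
t,dt=grab('top','top5');s,ds=grab('side','side5')
for x in holder('5')[1:]: print(x)
m=np.zeros((600,800,3),np.uint8)
m[:,:600]=cv2.resize(s[95:175,230:310],(600,600),interpolation=cv2.INTER_CUBIC); m[:200,600:]=cv2.resize(t[150:250,180:280],(200,200))
cv2.imwrite('pics/m5.png',cv2.convertScaleAbs(m,alpha=1.4))
E
```

```text
[0.4964 0.1494 0.1598] y [0.9768 0.2144 0.0017] z [ 0.0017  0.0004 -1.    ] 0.00895951369926602
('side', ((503.0999755859375, 115.40493774414062), (47.40785217285156, 122.01001739501953), 12.19314956665039), np.float64(0.06546732839225933), np.int64(428))
```

View pics/m5.png

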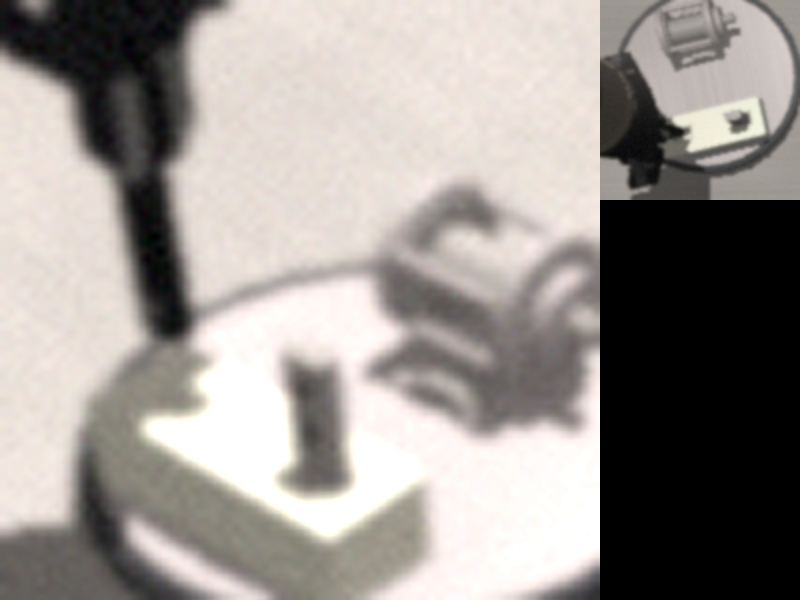

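```bash
python3 - <<'E'
from h import *
np.set_printoptions(precision=4,suppress=True)
P,m=black('side','side5',[.45,.1,.09],[.55,.2,.150],60); print(len(P),P.min(0),P.max(0))
g=np.radians(12.4); bx=np.array([-np.sin(g),np.cos(g),0]); by=np.array([np.cos(g),np.sin(g),0])
def res(x):
    bz=np.array([x[2],x[3],1]);bz/=np.linalg.norm(bz); yy=by-bz*(by@bz);yy/=np.linalg.norm(yy); M=np.c_[np.cross(yy,bz),yy,bz]
    return cranksd((P-[x[0],x[1],.095])@M)
f=least_squares(lambda x:np.r_[res(x),x[2:]*.01],[.496,.15,0,0],loss='soft_l1',f_scale=.002); print(f.x,np.abs(res(f.x)).mean(),'zmin',P[:,2].min())
f=least_squares(lambda x:res(np.r_[x,0,0]),[.496,.15],loss='soft_l1',f_scale=.002); print(f.x)
# slot in side3
im=cv2.imread('pics/side3.png')[140:158,243:268].max(2); print(im)
E
```

```text
101 [0.4885 0.136  0.0972] [0.4991 0.1529 0.15  ]
[ 0.4947  0.1489 -0.0089  0.0394] 0.0007804047039498322 zmin 0.09720897506148218
[0.4944 0.15  ]
[[180 177 179 174 175 164 142 126 129 156 186 202 206 204 205 204 203 202
  204 205 204 203 203 199 193]
 [177 178 177 171 164 139 130 138 168 199 223 225 226 219 214 209 205 204
  205 203 200 201 201 199 184]
 [179 182 171 162 144 140 157 186 211 225 231 232 232 229 224 218 212 209
  205 204 203 203 202 193 169]
 [180 174 164 145 146 172 202 220 229 232 233 232 232 233 232 229 221 217
  207 205 204 202 203 189 162]
 [177 173 163 166 185 208 225 231 233 231 230 229 231 233 232 231 229 227
  221 216 210 209 202 190 160]
 [189 188 193 207 219 228 231 232 228 223 214 214 222 228 230 231 234 231
  230 226 224 217 207 197 163]
 [209 214 224 229 231 232 230 225 208 189 173 176 190 210 220 229 232 234
  232 233 228 227 218 205 174]
 [222 229 231 233 233 230 226 208 182 155 137 134 147 171 196 213 227 232
  233 233 233 232 229 219 196]
 [217 226 231 232 234 231 226 205 180 151 131 120 127 145 176 207 227 230
  232 234 233 233 232 231 212]
 [185 20
[... 237 characters left out ...]
33 231 227 224 223 226 230 233 234 234
  233 236 233 233 233 233 225]
 [104 106 111 127 156 185 206 219 228 230 232 231 232 233 233 233 234 232
  234 235 233 236 235 232 227]
 [ 99 107 107 110 121 136 162 186 207 222 229 232 232 232 233 232 234 234
  233 234 234 234 233 232 227]
 [100 106 107 108 108 112 122 141 163 186 209 227 230 232 233 233 234 233
  233 235 234 234 233 233 227]
 [ 96 104 109 107 106 107 109 115 121 145 172 204 221 228 231 233 233 234
  234 235 232 234 233 232 227]
 [ 95 101 105 106 104 106 107 104 111 113 130 162 186 208 223 228 232 233
  234 233 235 234 233 229 218]
 [ 90 103 103 104 104 105 106 104 107 109 110 123 142 167 188 210 226 230
  233 234 234 233 228 214 186]]
```

```bash
python3 - <<'E'
from h import *
np.set_printoptions(precision=4,suppress=True)
im=cv2.imread('pics/side3.png').max(2).astype(float)
w=np.clip(228-im[145:152,248:261],0,None); v,u=np.mgrid[145:152,248:261]; u0,v0=(w*u).sum()/w.sum(),(w*v).sum()/w.sum()
c=np.array(r.camera_info('side')['cam_to_world'])[:3,3]; q=pt('side',u0,v0,1.)-c; 
for z in(.0653,.064): print(u0,v0,c+q*(z-c[2])/q[2])
E
```

```text
253.96936212958312 147.84480160723254 [0.4966 0.149  0.0653]
253.96936212958312 147.84480160723254 [0.4974 0.1506 0.064 ]
```

{"fn": "servo_tool", "kwargs": {
  "commands": [
    [0,0,0,1,0,-8,1],
    [0,0,0,1,0,-16,1],
    [0,0,0,1,0,-22,1],
    [0,0,0,1,0,-25,1],
    [0,0,0,1,0,-25,1]
  ]
}}

```text
clock: 11.62
tcp_pos: [0.496, 0.149, 0.1327]
orientation: [-1.969, -2.448, 0.004]
contact_force: [0.8, -0.1, -0.9]
grip_width: 0.0094
gripper_force: 58.9
```

{"fn": "servo_tool", "kwargs": {
  "commands": [
    [0,0,0,0,0,-2,1],
    [0,0,0,0,0,-4,1],
    [0,0,0,0,0,-4,1]
  ]
}}

```text
clock: 11.87
tcp_pos: [0.497, 0.1495, 0.13]
orientation: [1.968, 2.448, 0.001]
contact_force: [-0.4, 0.4, -0.1]
grip_width: 0.0097
gripper_force: 59.0
```

{"fn": "servo_tool", "kwargs": {
  "commands": [
    [0,0,0,0,0,-1,1],
    [0,0,0,0,0,-2,1],
    [0,0,0,0,0,-2,1]
  ]
}}

```text
clock: 12.12
tcp_pos: [0.4967, 0.1493, 0.1278]
orientation: [1.968, 2.448, -0.0]
contact_force: [0.4, 0.0, -0.8]
grip_width: 0.0089
gripper_force: 59.1
```

{"fn": "servo_tool", "kwargs": {
  "commands": [
    [0,0,0,0,0,-1,1],
    [0,0,0,0,0,-2,1],
    [0,0,0,0,0,-2,1]
  ]
}}

```text
clock: 12.37
tcp_pos: [0.4967, 0.1493, 0.1258]
orientation: [1.968, 2.448, -0.0]
contact_force: [-0.8, -0.4, -1.1]
grip_width: 0.0092
gripper_force: 59.1
```

{"fn": "servo_tool", "kwargs": {
  "commands": [
    [0,0,0,0,0,-1,1],
    [0,0,0,0,0,-2,1],
    [0,0,0,0,0,-2,1]
  ]
}}

```text
clock: 12.62
tcp_pos: [0.4967, 0.1493, 0.1238]
orientation: [1.968, 2.448, -0.0]
contact_force: [0.8, -0.1, -1.3]
grip_width: 0.0092
gripper_force: 59.1
```

{"fn": "servo_tool", "kwargs": {
  "commands": [
    [0,0,0,0,0,-2,1],
    [0,0,0,0,0,-4,1],
    [0,0,0,0,0,-6,1],
    [0,0,0,0,0,-6,1]
  ]
}}

```text
clock: 12.95
tcp_pos: [0.4967, 0.1493, 0.1175]
orientation: [1.968, 2.448, -0.001]
contact_force: [0.9, -0.8, -0.5]
grip_width: 0.0094
gripper_force: 59.0
```

{"fn": "servo_tool", "kwargs": {
  "commands": [
    [0,0,0,0,0,-2,1],
    [0,0,0,0,0,-4,1],
    [0,0,0,0,0,-6,1],
    [0,0,0,0,0,-6,1]
  ]
}}

```text
clock: 13.28
tcp_pos: [0.4967, 0.1493, 0.1116]
orientation: [1.968, 2.448, -0.0]
contact_force: [0.6, 0.1, -2.0]
grip_width: 0.0091
gripper_force: 59.0
```

{"fn": "servo_tool", "kwargs": {
  "commands": [
    [0,0,0,0,0,-2,1],
    [0,0,0,0,0,-4,1],
    [0,0,0,0,0,-5,1],
    [0,0,0,0,0,-5,1]
  ]
}}

```text
clock: 13.62
tcp_pos: [0.4967, 0.1493, 0.1067]
orientation: [1.968, 2.448, -0.0]
contact_force: [1.3, -0.7, -0.8]
grip_width: 0.0097
gripper_force: 59.1
```

{"fn": "servo_tool", "kwargs": {
  "commands": [
    [0,0,0,0,0,-1,1],
    [0,0,0,0,0,-2,1],
    [0,0,0,0,0,-2,1]
  ]
}}

```text
clock: 13.87
tcp_pos: [0.4967, 0.1493, 0.1048]
orientation: [1.968, 2.448, -0.0]
contact_force: [0.3, 0.1, -0.8]
grip_width: 0.0092
gripper_force: 59.1
```

{"fn": "servo_tool", "kwargs": {
  "commands": [
    [0,0,0,0,0,-1,1],
    [0,0,0,0,0,-2,1],
    [0,0,0,0,0,-2,1]
  ]
}}

```text
clock: 14.12
tcp_pos: [0.4973, 0.15, 0.104]
orientation: [-1.969, -2.448, -0.002]
contact_force: [-3.3, 0.2, 10.0]
grip_width: 0.0092
gripper_force: 60.7
```

{"fn": "servo_tool", "kwargs": {
  "commands": [
    [0,0,0,0,0,-1,1],
    [0,0,0,0,0,-1,1]
  ]
}}

```text
clock: 14.28
tcp_pos: [0.4978, 0.1505, 0.1039]
orientation: [-1.969, -2.448, -0.005]
contact_force: [-5.2, 0.7, 18.9]
grip_width: 0.0094
gripper_force: 61.8
```

{"fn": "servo_tool", "kwargs": {
  "commands": [
    [0,0,0,0,0,-1,1],
    [0,0,0,0,0,-1,1]
  ]
}}

```text
clock: 14.45
tcp_pos: [0.4983, 0.1511, 0.1038]
orientation: [-1.968, -2.448, -0.007]
contact_force: [-5.5, 1.8, 27.3]
grip_width: 0.0092
gripper_force: 63.0
```

Bottom reached: TCP z is 0.104, so the foot is at 0.039, about the expected 0.038. Relaxing, releasing and retreating.

{"fn": "servo_tool", "kwargs": {
  "commands": [
    [0,0,0,0,0,2,1],
    [0,0,0,0,0,2,0.85],
    [0,0,0,0,0,2,0.7],
    [0,0,0,0,0,2,0.55],
    [0,0,0,0,0,2,0.5]
  ]
}}

```text
clock: 14.87
tcp_pos: [0.4964, 0.1491, 0.1025]
orientation: [1.969, 2.448, -0.001]
contact_force: [-0.4, -0.1, -0.5]
grip_width: 0.0426
gripper_force: 0.0
```

{"fn": "servo_tool", "kwargs": {
  "commands": [
    [0,0,0,0,0,2,0.5],
    [0,0,0,0,0,15,0.5],
    [0,0,0,0,0,40,0.5],
    [0,0,0,0,0,75,0.5],
    [0,0,0,0,0,110,0.5]
  ]
}}

```text
clock: 15.28
tcp_pos: [0.4959, 0.1487, 0.2134]
orientation: [1.969, 2.448, -0.005]
contact_force: [1.1, 0.7, 0.8]
grip_width: 0.0426
gripper_force: 0.0
```

{"fn": "servo_tool", "kwargs": {
  "commands": [
    [0,0,0,-10,30,5,0.5],
    [0,0,0,-20,65,10,0.5],
    [0,0,0,-30,100,15,0.5],
    [0,0,0,-40,135,15,0.5],
    [0,0,0,-50,170,15,0.5]
  ]
}}

```text
clock: 15.7
tcp_pos: [0.4461, 0.3208, 0.2284]
orientation: [1.969, 2.448, 0.001]
contact_force: [0.2, 0.2, 0.1]
grip_width: 0.0425
gripper_force: 0.0
```

{"fn": "servo_tool", "kwargs": {
  "commands": [
    [0,0,0,-10,30,0,0.5],
    [0,0,0,-10,30,0,0.5],
    [0,0,0,-10,30,0,0.5],
    [0,0,0,-10,30,0,0.5]
  ]
}}

```text
clock: 16.03
tcp_pos: [0.4369, 0.3484, 0.2277]
orientation: [1.969, 2.447, -0.002]
contact_force: [-0.3, -0.8, -0.2]
grip_width: 0.043
gripper_force: 0.0
```

```bash
python3 - <<'E'
from h import *
t,dt=grab('top','top6');s,ds=grab('side','side6')
for x in holder('6'): print(x)
P,_=black('side','side6',[.45,.1,.075],[.55,.2,.2],60); print(len(P),P.min(0),P.max(0))
m=np.hstack([cv2.resize(s[90:190,220:320],(500,500)),cv2.resize(t[170:250,190:290],(300,240)).repeat(1,0) if 0 else cv2.copyMakeBorder(cv2.resize(t[150:250,190:290],(300,300)),0,200,0,0,0)])
cv2.imwrite('pics/m6.png',m)
E
```

```text
('top', ((505.0246276855469, 116.98518371582031), (45.018043518066406, 120.26085662841797), 12.137598037719727), np.float64(0.06682230103161063), np.int64(710))
('side', ((503.4784851074219, 115.52531433105469), (47.833229064941406, 123.454833984375), 12.247015953063965), np.float64(0.06544961123091941), np.int64(442))
145 [0.48930362 0.13421341 0.07551223] [0.50134899 0.15356163 0.14737352]
```

View pics/m6.png

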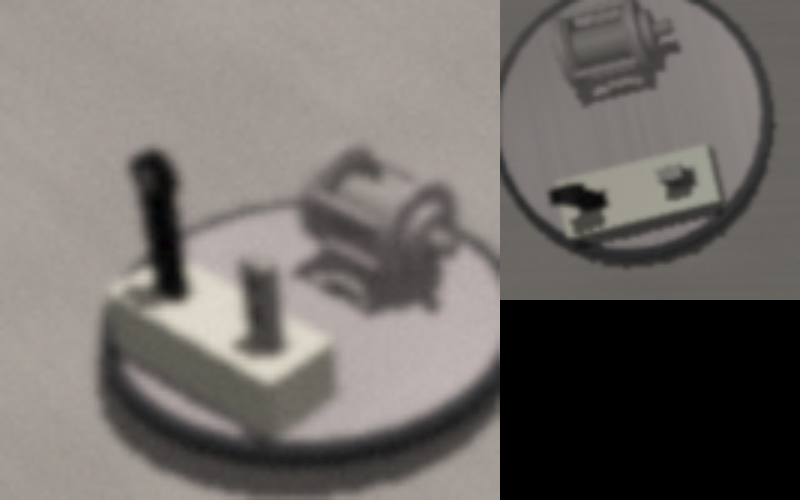

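The crank stands in the slot with its top at z = 0.147 (0.148 expected), and the link still stands. Handing in.

```bash
python3 -c "
from bench import r
print(r.hand_in())"
```

```text
the job is handed in; nothing more can be done
None
```

I handed the job in after about 16 s of the 58 s allowed. The cap lies flat in the tray, the crank stands eye up at the bottom of the uncovered slot, and the link still stands in its slot. The arm stayed well clear of the housing and roller. No verdict came back at hand-in.

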